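# Back the roll feed off one notch

### The arm

A 6-joint arm with a two-finger parallel gripper is mounted at the origin on the work surface. World frame = base frame: x ahead of the robot, y to its left, z up, the work surface at z = 0. Lengths are in m, angles in degrees, forces in N, time in s.
With the tool pointing down it reaches from about 0.25 to 0.725 m from the base axis. Payload 9.7 kg.
Tool frame: the origin (TCP) lies at the very end of the fingers, on their centre line; the grasp point (between the pads) lies 19 mm behind it; x points along the fingers, y is the direction in which the jaws open and shut, and the axes are right-handed (so a half turn about x gives the same grasp; the last joint's range is limited). The gripper opens to 85 mm and grips with 20 to 120 N. Pads are 22 mm wide; open, the fingers measure 114 mm over their backs; the gripper's body (76 mm by 85 mm) begins 54 mm behind the grasp point. The pads swing forward as they close: fully open they stand 13 mm farther back than shut.
Start: joints at [64.4, 4.979, 10.078, 95.1, 0, 90], TCP at [0.238, 0.496, 0.231] pointing down, gripper open.
Joint ranges: [-179.16, 179.16], [-48.56, 103.87], [-65.8, 70.77], [-126.05, 130.52], [-82.76, 87.17], [-180, 180]. Speed limits (degrees/s): [127.2, 127.2, 147.25, 180, 180, 180].

### API

Orientations are given as [roll, pitch, yaw] about the fixed x, y, z axes, in that order (R = Rz(yaw) Ry(pitch) Rx(roll)).
In Python, from workcell import get_obs, cams, bot gives the robot as it stands.
- The arm moves only by the tool apply_moves, never from a script. Its argument "rows" is a list that holds one entry, the list of rows, each a list of 7 numbers: the shift along the tool's x, y, z in mm, then the turn, a rotation vector about the tool's x, y, z in rad, then the opening, from 0 (shut) to 1 (fully open). A call has 1 to 20 rows; each row is the pose to reach, as a shift and turn from the pose measured when the call began, along the tool's axes at that moment; what a row does not reach only later rows make up. A row lasts 1/10 s, in which the tool goes at most 50 mm and 8.59 degrees, less where a joint would pass 70% of its speed; a pose out of reach is approached as far as the arm can. A call with a gripper value outside its range is refused whole. The fingers move at their own pace and stop on an object; "newtons" is the grip in N (left out, the last holds). Time passes only in rows, so rows that repeat a pose let the fingers close. It gives the time, the measured TCP pose, the force and the opening at its end, in the units of the state.
- get_obs(): the state, without advancing time (a new reading comes with each control period).
- cams.camera(name): name is "side" or "top" or "wrist"; returns a dict with "pixels" (384x512x3 uint8, red, green, blue), "range_z" (384x512 float32, m along the optical axis (not along the pixel's ray), 0 where there is no reading), "fx", "fy", "cx", "cy" (pixels), "D" ([k1, k2, p1, p2, k3] as OpenCV has them; the pictures are not rectified), "eye" and "attitude" of the camera in the world. Camera axes: x right, y up, looking along -z (the intrinsics and any distortion apply to the point x, -y, -z); pixel columns grow to the right and rows downward; lengths in m; the calibration is good to about 2 mm. A picture is of the moment at which its call begins.
- bot.job_done(): hands the job in, once; it reports no verdict.
Trained networks look in a picture, given as the dict that the camera call returned (one of the last four; its "shot" number tells which), for a name from the list of things; names that differ only in an ending like _2 or _b are one class to them, and where a whole thing is asked for, a point or a joint stands for the part that bears it (a point fixed in the world has none). Each returns a list of dicts, best first, with "confidence" (0 to 1); they miss things now and then, are a little off and sometimes report something else, mostly with a low value. They report only what shows in the picture. A call takes as long as a camera call.
- cams.find_in(label, picture): "at" ([x, y, z] in m, in world coordinates, good to about 4 mm: the middle of the surface that is visible of it).
The state is a dict: "time": time; "q": joint angles; "qd": joint speeds; "joint_efforts": joint torques, N m; "ee_pos": TCP position; "tcp_rot": TCP orientation; "wrist_force": force on the tool from outside, world axes, zero at the start; "torque": the same for the moment, N m; "opening": finger opening in m.
Only numpy, scipy, OpenCV 4.12 (cv2) and the standard library are available. Lean on these libraries where they do the work, as an engineer would, in place of code of your own. Each camera call takes 0.05 s, during which the arm holds its last target.

### The job

The strip has been fed one pitch too far under the punch, so back the roll feed off by exactly one ratchet notch: with a fingertip lift the pawl by its tab and lay it right over clear of the teeth, push a spoke of the handwheel so the wheel turns backward one notch, then tip the pawl back so that it drops to the foot of the next tooth. Do it all with light pushes of the fingertips, never clamping or forcing the pawl or the spokes; leave the tools and parts lying around where they are and come away clear.

Things in the scene. Friction and masses are not known exactly. Their poses are not given: they have to be found in the camera images.
- feed_unit: Roll feed and small die set on one base plate (100 x 400 x 14 mm), bolted to the bench, turned at random. Origin on the bench, midway between the two grey cheeks (90 mm wide, tops 178 mm up). x runs along the feed shaft, from the handwheel end (-x) to the ratchet end (+x); y points to the side of the pawl's pivot; z up. Die set at y = -225 mm, 243 mm high. Strip along y, 147 mm up.
- ratchet_centre (a point): Centre of the dark ratchet wheel on the feed shaft, at (65, 0, 125) mm of the feed unit's frame, 125 mm above the bench. The wheel is 120 mm over its 12 teeth (30 deg each), 12 mm thick.
- wheel (a joint): Feed shaft with ratchet and handwheel, rad. 0 = tooth against the pawl in its first notch; starts 0 to 0.15 forward of that. Backward is negative: spokes on the unit's +y side go down. One notch is 0.524: the next tooth meets the pawl at -0.524. Stays where left (drag 0.25 N m, about 3 N at a spoke end). The pawl, when down, stops backward turning but not forward.
- spoke_ball (a point): Centre of the 25 mm black ball on one of four bare spokes (10 mm thick, 90 deg apart) of the handwheel, which turns in the plane x = -90 mm of the feed unit. 90 mm from the shaft axis. This spoke points up and out on the unit's +y side, 32 to 41 deg above level at the start. It moves with the wheel. Spokes and balls are polished (friction about 0.25).
- pawl_pivot (a point): Pivot of the steel pawl, fixed at (65, 68, 151) mm of the feed unit's frame, in the plane of the ratchet wheel. The pawl is a bar 12 x 10 mm, 110 mm long from here to the end of its tab, 0.16 kg, swinging freely.
- pawl (a joint): Pawl about its pivot, rad, growing as it lifts. 0 = nose at the foot of a tooth, pawl leaning 47 deg from upright to the unit's -y. Clear of the teeth above 0.4, upright at 0.82; beyond that it falls over by its weight to a stop at 1.43 (35 deg past upright to +y) and stays. Brought back past upright it falls onto the wheel. About 0.06 when the tooth is 0.15 rad short of it; 0.3 on a tooth tip.
- pawl_tab (a point): Middle of the flat finger tab at the pawl's free end, 95 mm from the pivot: 36 mm wide along the shaft, 30 mm along the pawl, 7 mm thick. With the pawl down it is 91 mm above the shaft axis, clear above the teeth, so that a finger pointing down can come in behind it from the unit's -y side, over the wheel. Upright it rises to 121 mm.
- spanner: Bystander: steel spanner 180 mm long lying on the bench before the ratchet end. Origin at its middle, underside.
- grease_jar: Bystander: white jar, black lid, 60 mm across, 65 mm high. Origin at the middle of its foot.
- tray: Bystander: open steel tray 130 x 100 x 35 mm beneath the strip's free end. Origin at the middle of its underside.
- parallel: Bystander: ground steel block 40 x 110 x 28 mm. Origin at the middle of its underside.
- slug: Bystander: brass slug 42 mm across, 25 mm high. Origin at the middle of its foot.
- screwdriver: Bystander: black-handled screwdriver 200 mm long. Origin at its middle, underside.
- mallet: Bystander: wooden-handled hammer 260 mm long. Origin at its middle, underside.

How it is judged (in metres and radians):
On the way, in this order (a step that is already met when the one before it is completed fails the run):
1. the pawl is lifted clear and laid back, the wheel not yet turned back (value of joint pawl above 1.2 rad and value of joint wheel above -0.1 rad), for 0.1 s.
2. the wheel is turned backward by one notch (value of joint wheel between -0.75 and -0.36 rad), for 0.1 s.
At the end, for the whole second after the job is handed in: The wheel rests one notch back from where the pawl held it: joint wheel between -0.56 and -0.36 rad (the next tooth at most 0.16 rad, about 9 deg, short of the pawl), and the pawl is down in that notch (joint pawl below 0.1 rad), both at rest, nothing touched (value of joint wheel between -0.56 and -0.36 rad and value of joint pawl below 0.1 rad and velocity of joint wheel between -0.05 and 0.05 rad/s and velocity of joint pawl between -0.05 and 0.05 rad/s).
It fails at once if the pawl is clamped or forced (over 35 N from the fingers) (contact force between the fingers and pawl above 35 N).
It fails at once if the handwheel is clamped or forced (over 38 N from the fingers) (contact force between the fingers and wheel above 38 N).
It fails at once if a tool or part lying around is shifted by over 30 mm or picked up (distance of any of spanner, grease_jar, tray, parallel, slug, screwdriver, mallet from where it was at the start of the episode above 0.03 m).
It also fails if it takes over 56 s, if anything falls off the work surface, if the arm or the gripper's body presses on something with over 40 N, if the wrist force passes 120 N, or if a joint passes its speed limit or range.

## Working session

There is one attempt and no reset: what is moved stays moved. The work goes in short steps, Python scripts to look and compute and a tool call to move; the robot and the scene stay as the last step left them, time stands still between calls to the robot, and variables do not carry over. Pictures are saved under pics/ and viewed, and the job is handed in when it is done.

Besides the shell and the picture viewer there is one more tool, called by a JSON object that holds its "name" and its "arguments". apply_moves: Moves the arm, as the interface text tells. Its arguments: {"type":"object","properties":{"rows":{"type":"array"},"newtons":{"type":"number"}},"required":["rows"]}

```bash
ls; mkdir -p pics
cat > h.py <<'E'
import numpy as np, cv2
from scipy.spatial.transform import Rotation as R
from workcell import get_obs, cams, bot
def save(p,n): cv2.imwrite('pics/'+n, p['pixels'][:,:,::-1])
def world(p):
    h,w=p['range_z'].shape
    K=np.array([[p['fx'],0,p['cx']],[0,p['fy'],p['cy']],[0,0,1]])
    u,v=np.meshgrid(np.arange(w),np.arange(h))
    n=cv2.undistortPoints(np.stack([u,v],-1).reshape(-1,1,2).astype(np.float64),K,np.array(p['D'],float)).reshape(h,w,2)
    z=p['range_z']; c=np.stack([n[...,0]*z,-n[...,1]*z,-z],-1)
    A=np.array(p['attitude'],float)
    return c,A
E
python3 - <<'E'
from h import *
print(get_obs())
for c in ['side','top','wrist']:
    p=cams.camera(c); save(p,c+'0.png')
    print(c,{k:p[k] for k in p if k not in('pixels','range_z')})
    for l in ['feed_unit','ratchet_centre','spoke_ball','pawl_pivot','pawl_tab','pawl','wheel']:
        try: r=cams.find_in(l,p); print(l,[(np.round(d['at'],3),round(d['confidence'],2)) for d in r[:3]])
        except Exception as e: print(l,e)
E
```

```text
pics
{'time': 0.0, 'q': array([ 6.44005870e+01,  5.01202170e+00,  1.00343136e+01,  9.51010768e+01,
       -6.37700413e-04,  9.00019053e+01]), 'qd': array([ 0.02782547, -0.07333078,  0.07430872,  0.05683418, -0.04058556,
        0.05864418]), 'joint_efforts': array([ 3.97225594e-03, -5.20378911e+01,  4.64813697e+01,  1.58292800e-02,
        3.29618424e-04,  3.73696423e-06]), 'ee_pos': array([0.23754102, 0.49579205, 0.23057298]), 'tcp_rot': array([ -89.53434187,   89.92121252, -115.13565968]), 'wrist_force': array([-0.04832052, -0.37696016,  0.1457482 ]), 'torque': array([ 0.01038636, -0.02334789,  0.00830872]), 'opening': 0.08511883497381871}
side {'fx': 368.2333339831271, 'fy': 368.2333339831271, 'cx': 251.13853477528576, 'cy': 191.55588672872244, 'D': array([-0.10234667,  0.        ,  0.        ,  0.        ,  0.        ]), 'eye': array([ 0.31074828, -0.67633137,  0.78076114]), 'attitude': array([ 50.5181547 ,  -0.25157567, -18.51587004]), 'shot': 1}
feed_unit [(array([ 0.5  , -0.35 ,  0.149]), 0.79)]
ratchet_centre [(array([ 0.501, -0.351,  0.146]), 0.9)]
spoke_ball [(array([ 0.5  
[... 731 characters left out ...]
rray([ 0.518, -0.209,  0.154]), 0.64)]
spoke_ball []
pawl_pivot [(array([ 0.515, -0.209,  0.148]), 0.66)]
pawl_tab [(array([ 0.613, -0.162,  0.211]), 0.63)]
pawl [(array([ 0.612, -0.158,  0.214]), 0.69)]
wheel [(array([ 0.473, -0.147,  0.143]), 0.69), (array([0.603, 0.052, 0.004]), 0.35)]
wrist {'fx': 286.6898047806546, 'fy': 286.6898047806546, 'cx': 254.09036083800976, 'cy': 191.61073254315824, 'D': array([-0.00664325,  0.        ,  0.        ,  0.        ,  0.        ]), 'eye': array([0.17531929, 0.52447744, 0.37426485]), 'attitude': array([-1.56474981e+01, -1.14904265e-02,  6.44063394e+01]), 'shot': 3}
feed_unit []
ratchet_centre []
spoke_ball []
pawl_pivot []
pawl_tab []
pawl []
wheel []
```

View pics/side0.png

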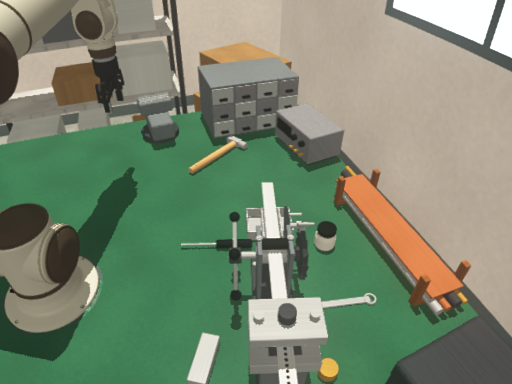

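View pics/top0.png

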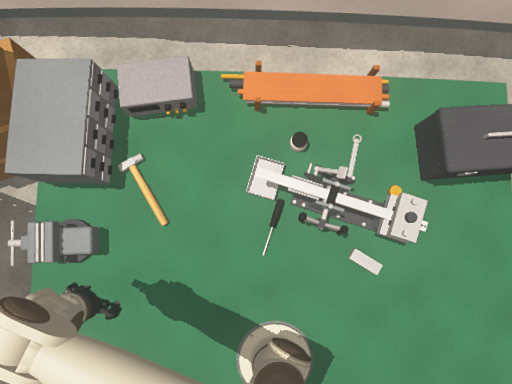

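```bash
cat >> h.py <<'E'
def cloud(p):
    c,A=world(p)
    W=c@R.from_euler('xyz',A,degrees=True).as_matrix().T+np.array(p['eye'])
    W[p['range_z']<=0]=np.nan
    return W
E
python3 - <<'E'
from h import *
for c,b in [('side',(150,170,400,384)),('top',(230,120,450,280))]:
    p=cams.camera(c); W=cloud(p); np.savez(c+'.npz',W=W,px=p['pixels'])
    x0,y0,x1,y1=b; im=p['pixels'][y0:y1,x0:x1,::-1]
    f=min(800/(x1-x0),600/(y1-y0)); cv2.imwrite(f'pics/{c}z.png',cv2.resize(im,None,fx=f,fy=f,interpolation=cv2.INTER_CUBIC)); print(c,f)
    for (u,v) in ([(234,217),(235,255),(236,295),(302,252),(268,200),(287,315)] if c=='side' else [(302,217),(345,230),(411,217),(323,190),(265,165),(280,178),(330,195)]): print((u,v),W[v,u].round(3))
    g=W[...,2]; print('bench',np.nanmedian(g[abs(g)<.02]))
    for l in ['spanner','grease_jar','tray','parallel','slug','screwdriver','mallet']:
        r=cams.find_in(l,p); print(l,[(np.round(d['at'],3),round(d['confidence'],2)) for d in r[:1]])
E
```

```text
side 2.803738317757009
(234, 217) [ 0.473 -0.073  0.19 ]
(235, 255) [ 0.44  -0.195  0.202]
(236, 295) [ 0.436 -0.206  0.08 ]
(302, 252) [ 0.591 -0.201  0.164]
(268, 200) [0.588 0.004 0.148]
(287, 315) [ 0.475 -0.38   0.243]
bench 0.0004312348042614378
spanner [(array([ 0.713, -0.264,  0.01 ]), 0.62)]
grease_jar [(array([ 0.729, -0.084,  0.048]), 0.58)]
tray [(array([0.58 , 0.074, 0.008]), 0.66)]
parallel [(array([ 0.333, -0.308,  0.03 ]), 0.74)]
slug [(array([ 0.575, -0.413,  0.025]), 0.63)]
screwdriver [(array([0.476, 0.005, 0.021]), 0.67)]
mallet [(array([0.576, 0.459, 0.021]), 0.97)]
top 3.6363636363636362
(302, 217) [nan nan nan]
(345, 230) [ 0.439 -0.187  0.206]
(411, 217) [ 0.48  -0.37   0.244]
(323, 190) [ 0.561 -0.131  0.15 ]
(265, 165) [0.659 0.047 0.006]
(280, 178) [0.596 0.002 0.145]
(330, 195) [ 0.544 -0.149  0.172]
bench 0.0010455008749095107
spanner [(array([ 0.693, -0.257,  0.009]), 0.69)]
grease_jar [(array([ 0.734, -0.069,  0.063]), 0.79)]
tray [(array([0.604, 0.052, 0.006]), 0.7)]
parallel [(array([ 0.337, -0.294,  0.027]), 0.58)]
slug [(array([ 0.576, -0.404,  0.029]), 0.57)]
screwdriver [(array([0.482, 0.009, 0.021]), 0.51)]
mallet [(array([0.585, 0.47 , 0.022]), 0.76)]
```

```bash
ls pics
```

```text
side0.png
sidez.png
top0.png
topz.png
wrist0.png
```

View pics/sidez.png

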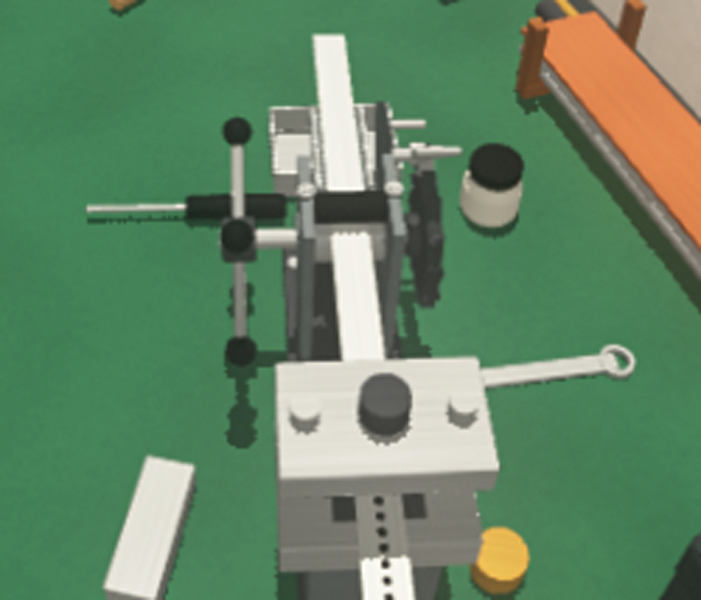

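View pics/topz.png

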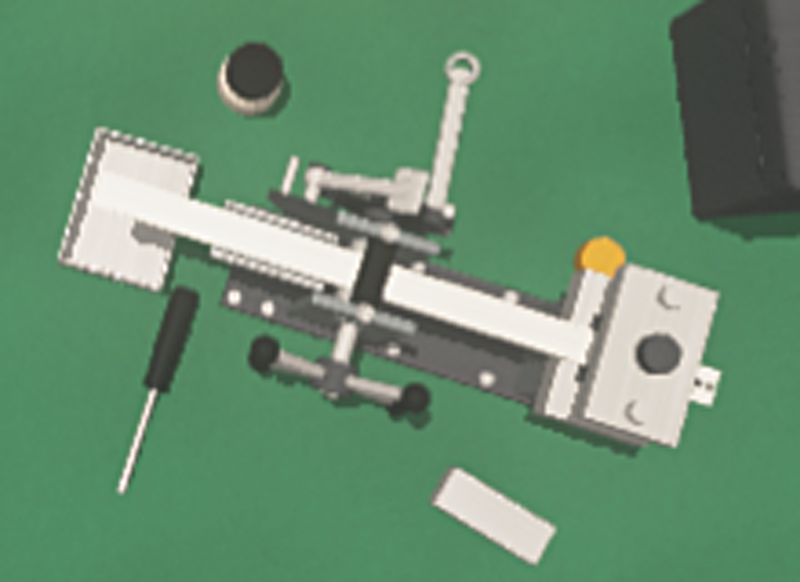

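```bash
cat > fit.py <<'E'
from h import *
from scipy.optimize import least_squares
S=np.load('side.npz');T=np.load('top.npz')
def pts(D): 
    m=np.isfinite(D['W'][...,0]); return D['W'][m],D['px'][m].astype(int)
for nm,D in (('side',S),('top',T)):
    P,c=pts(D)
    w=(c.min(1)>170)&(abs(P[:,2]-.148)<.006)&(P[:,1]>-.33)&(P[:,1]<.08)&(P[:,0]>.45)&(P[:,0]<.68)
    s=P[w]; vx,vy,x0,y0=cv2.fitLine(s[:,:2].astype(np.float32),cv2.DIST_HUBER,0,.001,.001).ravel()
    if vy<0: vx,vy=-vx,-vy
    yaw=np.degrees(np.arctan2(-vx,vy)); print(nm,'strip n',len(s),'z',np.median(s[:,2]),'yaw',yaw,'through',x0,y0)
    d=P[(P[:,2]>.235)&(P[:,2]<.247)&(P[:,1]<-.25)&(P[:,1]>-.5)&(P[:,0]>.38)&(P[:,0]<.6)]
    r=cv2.minAreaRect(d[:,:2].astype(np.float32)); print(' die top',r,d[:,:2].mean(0))
    k=P[(P[:,2]>.170)&(P[:,2]<.186)&(P[:,0]>.47)&(P[:,0]<.62)&(P[:,1]<-.05)&(P[:,1]>-.25)]
    u=np.array([vx,vy]);n=np.array([vy,-vx])
    q=(k[:,:2]-[x0,y0]); print(' cheek', [(round(a,3),round(b,3)) for a,b in zip(q@n,q@u)][::6])
    # balls
    for c0 in ([.473,-.073,.185],[.44,-.19,.195]):
        m=(np.linalg.norm(P-c0,axis=1)<.025)&(c.max(1)<80)
        b=P[m]
        if len(b)<5: print('few');continue
        f=least_squares(lambda x:np.linalg.norm(b-x,axis=1)-.0125,np.array(c0)-[0,0,.01],loss='soft_l1',f_scale=.002); print(' ball',len(b),f.x.round(4),'rms',np.sqrt((f.fun**2).mean()))
E
python3 fit.py
```

```text
side strip n 1371 z 0.14849259745175825 yaw -16.836876 through 0.5624811 -0.08925837
 die top ((0.49660030007362366, -0.3725363314151764), (0.0683877021074295, 0.0317399688065052), 0.30344969034194946) [ 0.47770614 -0.37402768]
 cheek [(np.float64(0.032), np.float64(0.038)), (np.float64(0.036), np.float64(0.031)), (np.float64(0.031), np.float64(0.027)), (np.float64(0.032), np.float64(0.018)), (np.float64(0.031), np.float64(0.024)), (np.float64(0.048), np.float64(0.02)), (np.float64(0.033), np.float64(-0.002)), (np.float64(0.035), np.float64(-0.004)), (np.float64(0.035), np.float64(-0.006)), (np.float64(-0.078), np.float64(-0.005)), (np.float64(-0.092), np.float64(-0.011)), (np.float64(0.031), np.float64(0.0)), (np.float64(-0.09), np.float64(-0.011)), (np.float64(0.037), np.float64(-0.013)), (np.float64(-0.083), np.float64(-0.007)), (np.float64(-0.088), np.float64(-0.013)), (np.float64(-0.09), np.float64(-0.016)), (np.float64(0.039), np.float64(-0.02)), (np.float64(0.035), np.float64(-0.025)), (np.float64(-0.037), np.float64(-0.026)), (np.float64(0.037), np.float64(-0.029)), (np.float
[... 6891 characters left out ...]
loat64(-0.035), np.float64(-0.029)), (np.float64(-0.029), np.float64(-0.051)), (np.float64(-0.035), np.float64(-0.039)), (np.float64(-0.028), np.float64(-0.06)), (np.float64(-0.034), np.float64(-0.053)), (np.float64(-0.04), np.float64(-0.045)), (np.float64(-0.034), np.float64(-0.063)), (np.float64(-0.038), np.float64(-0.059)), (np.float64(-0.032), np.float64(-0.079)), (np.float64(-0.037), np.float64(-0.072)), (np.float64(-0.032), np.float64(-0.089)), (np.float64(-0.035), np.float64(-0.087)), (np.float64(-0.093), np.float64(0.032)), (np.float64(-0.091), np.float64(0.006))]
 ball 43 [ 0.4757 -0.0616  0.2016] rms 0.0033312195429336176
 ball 44 [ 0.4434 -0.1866  0.1961] rms 0.0016871406555485646
```

```bash
cat >> h.py <<'E'
YAW=-16.75; O=np.array([.544,-.156,0])
U=R.from_euler('z',YAW,degrees=True).as_matrix()
def w(p): return O+U@(np.array(p)/1000)
def unit(P): return U.T@(np.array(P)-O)*1000
def now():
    o=get_obs(); Rt=R.from_euler('xyz',o['tcp_rot'],degrees=True).as_matrix()
    return o,np.array(o['ee_pos']),Rt
def plan(pts,jaw='x'):
    """unit-frame mm targets -> rows; tool down, jaw (tool y) along unit x or -x"""
    o,P,Rt=now()
    print('t',o['time'],'unit',unit(P).round(1),'axes',(U.T@Rt).round(3).tolist(),'F',(U.T@o['wrist_force']).round(1),'q',o['q'].round(1),'op',o['opening'])
    best=None
    for s in (1,-1):
        y=U@np.array([s,0,0.]); x=np.array([0,0,-1.]); G=np.stack([x,y,np.cross(x,y)],1)
        rv=R.from_matrix(Rt.T@G).as_rotvec()
        if best is None or np.linalg.norm(rv)<np.linalg.norm(best): best=rv
    for p in pts: print(p,'->',(Rt.T@(w(p)-P)*1000).round(1),'rot',best.round(3))
E
python3 - <<'E'
from h import *
plan([(65,-60,330),(65,-60,260),(65,-50,215)])
print(w([65,-60,0]),w([65,68,151]))
E
```

```text
t 2.0 unit [-481.2  536.1  231.3] axes [[-0.0, 0.154, 0.988], [-0.0, 0.988, -0.154], [-1.0, -0.0, -0.0]] F [ 0.4 -0.1  0.1] q [64.4  5.  10.1 95.1  0.  90. ] op 0.08578645454336502
(65, -60, 330) -> [ -98.7 -504.9  631.4] rot [1.416 0.    0.   ]
(65, -60, 260) -> [ -28.7 -504.9  631.4] rot [1.416 0.    0.   ]
(65, -50, 215) -> [  16.3 -495.   629.9] rot [1.416 0.    0.   ]
[ 0.58895036 -0.23218704  0.        ] [ 0.62583948 -0.1096179   0.151     ]
```

{"name": "apply_moves", "arguments": {"rows": [[[-50,0,0,0,0,0,0],[-99,0,0,0.1,0,0,0],[-99,-25,30,0.2,0,0,0],[-99,-55,70,0.3,0,0,0],[-99,-85,110,0.4,0,0,0],[-99,-115,145,0.5,0,0,0],[-99,-145,180,0.6,0,0,0],[-99,-175,220,0.7,0,0,0],[-99,-205,255,0.8,0,0,0],[-99,-235,295,0.9,0,0,0],[-99,-265,330,1.0,0,0,0],[-99,-295,370,1.1,0,0,0],[-99,-325,405,1.2,0,0,0],[-99,-355,445,1.3,0,0,0],[-99,-385,480,1.416,0,0,0],[-99,-415,520,1.416,0,0,0],[-99,-445,555,1.416,0,0,0],[-99,-475,595,1.416,0,0,0],[-99,-505,631,1.416,0,0,0],[-99,-505,631,1.416,0,0,0]]], "newtons": 20}}

```text
time: 4.0
ee_pos: [0.5902, -0.237, 0.3256]
tcp_rot: [-85.9, 89.7, 167.1]
wrist_force: [-1.0, -0.1, -0.9]
opening: 0.0002
```

Run:
```python
from h import *
plan([(65,-40,300),(65,-40,212),(65,68,230)])
for c in('wrist','side'):
    p=cams.camera(c); save(p,c+'1.png'); W=cloud(p); np.savez(c+'1.npz',W=W,px=p['pixels'])
    for l in ['pawl_tab','spoke_ball','pawl']:
        print(c,l,[(unit(d['at']).round(1),round(d['confidence'],2)) for d in cams.find_in(l,p)[:3]])
```

```text
t 4.0 unit [ 67.6 -64.2 325.6] axes [[-0.005, 1.0, -0.004], [-0.0, -0.004, -1.0], [-1.0, -0.005, 0.0]] F [-0.9 -0.4 -0.9] q [-21.9  22.6  42.  109.8  -0.   85.1] op 0.0001639486763060526
(65, -40, 300) -> [ 25.6  -2.5 -24.2] rot [-0.004  0.     0.005]
(65, -40, 212) -> [113.6  -2.1 -24.3] rot [-0.004  0.     0.005]
(65, 68, 230) -> [  95.6   -2.6 -132.2] rot [-0.004  0.     0.005]
wrist pawl_tab [(array([ 68.5,   9.8, 212.9]), 0.76)]
wrist spoke_ball [(array([-77.5,  -4.5, 148.9]), 0.76)]
wrist pawl [(array([ 71.7,  10.6, 217.9]), 0.84)]
side pawl_tab [(array([-39.1, -32.1, 137.7]), 0.49), (array([ 68.2,  -0.7, 224.9]), 0.4), (array([  15.6, -200.9,  145. ]), 0.33)]
side spoke_ball []
side pawl [(array([ 69.8,  -1.5, 220.8]), 0.66)]
```

View pics/wrist1.png

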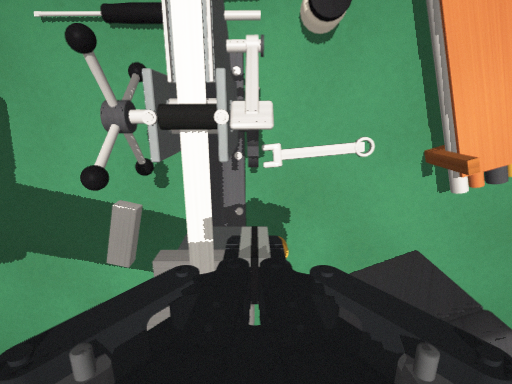

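View pics/side1.png

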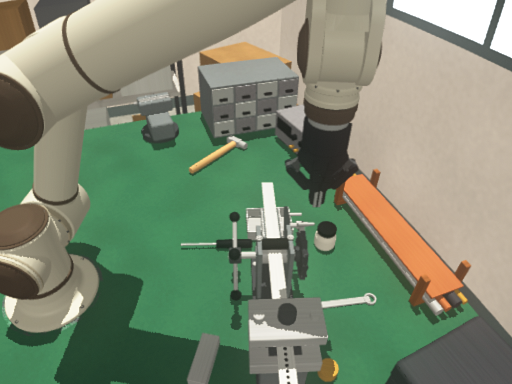

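{"name": "apply_moves", "arguments": {"rows": [[[35,-2,-10,0,0,0,0],[70,-2,-18,0,0,0,0],[100,-2,-22,0,0,0,0],[112,-2,-22,0,0,0,0],[112,-2,-22,0,0,0,0]]]}}

```text
time: 4.9
ee_pos: [0.5918, -0.2083, 0.2181]
tcp_rot: [-92.2, 90.0, 161.2]
wrist_force: [-0.7, -0.3, -0.1]
opening: -0.0001
```

Run:
```python
from h import *
plan([(67,-20,214),(67,68,235)])
p=cams.camera('wrist'); save(p,'wrist2.png')
for l in ['pawl_tab']:
        print(l,[(unit(d['at']).round(1),round(d['confidence'],2)) for d in cams.find_in(l,p)[:3]])
```

```text
t 4.9 unit [ 60.8 -36.3 218.1] axes [[-0.001, 1.0, 0.003], [0.0, 0.003, -1.0], [-1.0, -0.001, -0.0]] F [-0.6 -0.5 -0.1] q [-19.4  15.8  21.   95.3  -0.   87.2] op -6.092911795520799e-05
(67, -20, 214) -> [  4.1   6.2 -16.2] rot [ 0.003 -0.     0.001]
(67, 68, 235) -> [ -16.9    6.4 -104.2] rot [ 0.003 -0.     0.001]
pawl_tab [(array([ 68. ,   8.3, 212.9]), 0.67)]
```

View pics/wrist2.png

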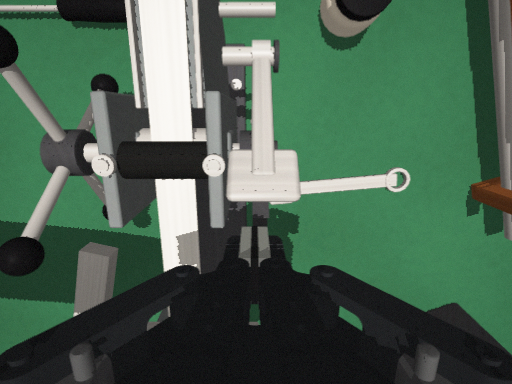

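{"name": "apply_moves", "arguments": {"rows": [[[4,6,-5,0,0,0,0],[4,6,-10,0,0,0,0],[4,6,-15,0,0,0,0],[4,6,-20,0,0,0,0],[4,6,-25,0,0,0,0],[3,6,-30,0,0,0,0],[1,6,-36,0,0,0,0],[0,6,-42,0,0,0,0]]]}}

```text
time: 5.8
ee_pos: [0.6106, -0.1699, 0.2211]
tcp_rot: [90.4, 89.8, -16.3]
wrist_force: [0.0, -0.2, 0.7]
opening: -0.0
```

Run:
```python
from h import *
plan([(67,75,232)])
p=cams.camera('wrist'); save(p,'wrist3.png')
p=cams.camera('side'); save(p,'side3.png')
for l in ['pawl_tab']:
        print(l,[(unit(d['at']).round(1),round(d['confidence'],2)) for d in cams.find_in(l,p)[:3]])
```

```text
t 5.8 unit [ 67.8   5.9 221.1] axes [[0.003, 1.0, 0.002], [0.0, 0.002, -1.0], [-1.0, 0.003, -0.0]] F [ 0.1 -0.2  0.7] q [-15.5  16.6  22.3  95.6  -0.   91.1] op -4.9272013395286025e-05
(67, 75, 232) -> [-10.9  -0.6 -69.1] rot [ 0.002 -0.    -0.003]
pawl_tab [(array([ 62.1,  37.3, 184. ]), 0.62), (array([-149.1,  592.9,   19.4]), 0.2)]
```

View pics/wrist3.png

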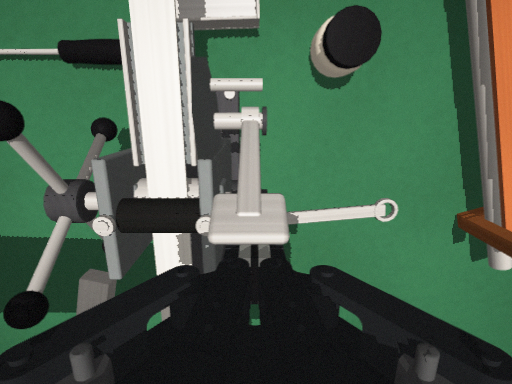

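{"name": "apply_moves", "arguments": {"rows": [[[-1,0,-6,0,0,0,0],[-2,0,-12,0,0,0,0],[-4,0,-18,0,0,0,0],[-6,0,-24,0,0,0,0],[-8,0,-30,0,0,0,0],[-9,0,-36,0,0,0,0],[-10,0,-42,0,0,0,0],[-11,0,-48,0,0,0,0],[-12,0,-54,0,0,0,0],[-12,0,-60,0,0,0,0],[-12,0,-65,0,0,0,0],[-12,0,-69,0,0,0,0]]]}}

```text
time: 7.15
ee_pos: [0.6304, -0.1032, 0.2328]
tcp_rot: [90.4, 89.8, -16.2]
wrist_force: [-0.2, 0.9, -0.3]
opening: -0.0002
```

Run:
```python
from h import *
plan([(67,75,232)])
p=cams.camera('wrist'); save(p,'wrist4.png')
for l in ['pawl_tab']:
        print(l,[(unit(d['at']).round(1),round(d['confidence'],2)) for d in cams.find_in(l,p)[:3]])
p=cams.camera('side'); save(p,'side4.png')
```

```text
t 7.15 unit [ 67.5  75.4 232.8] axes [[0.003, 1.0, 0.003], [0.0, 0.003, -1.0], [-1.0, 0.003, -0.0]] F [-0.5  0.8 -0.3] q [-9.3 17.7 25.  97.1 -0.  97.3] op -0.00017220715250228843
(67, 75, 232) -> [ 0.8 -0.5  0.4] rot [ 0.003 -0.    -0.003]
pawl_tab [(array([ 60.6, 116.3, 230.5]), 0.65)]
```

View pics/wrist4.png

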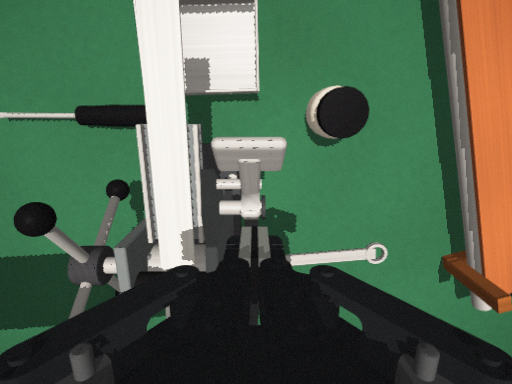

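View pics/side4.png

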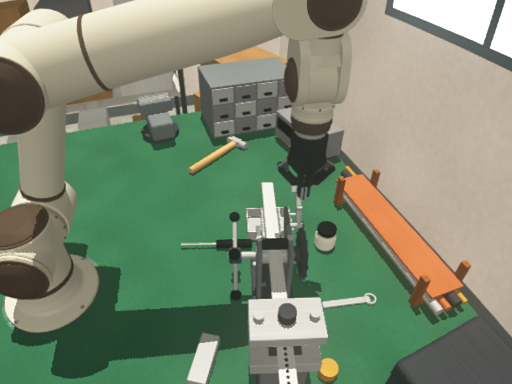

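{"name": "apply_moves", "arguments": {"rows": [[[-40,0,0,0,0,0,0],[-80,0,0,0,0,0,0],[-80,-40,0,0,0,0,0],[-80,-80,0,0,0,0,0],[-80,-120,0,0,0,0,0],[-80,-158,2,0,0,0,0],[-40,-158,2,0,0,0,0],[0,-158,2,0,0,0,0],[10,-158,2,0,0,0,0],[10,-158,2,0,0,0,0],[10,-158,2,0,0,0,0]]]}}

```text
time: 8.4
ee_pos: [0.4789, -0.0606, 0.2241]
tcp_rot: [93.2, 89.7, -13.4]
wrist_force: [-0.5, -0.1, 0.4]
opening: -0.0
```

```bash
cat >> h.py <<'E'
def ballfit(n):
    p=cams.camera('side'); save(p,n); W=cloud(p); m=np.isfinite(W[...,0]); P=W[m]; c=p['pixels'][m].astype(int)
    Q=(P-O)@U*1000
    from scipy.optimize import least_squares
    s=(abs(Q[:,0]+90)<16)&(c.max(1)<85)&(np.hypot(Q[:,1],Q[:,2]-125)>70)&(np.hypot(Q[:,1],Q[:,2]-125)<108)
    b=Q[s]
    a=np.degrees(np.arctan2(b[:,2]-125,b[:,1]))
    print('hist',np.histogram(a,bins=np.arange(-180,181,10))[0])
    def res(x):
        r=[]
        for k in range(4):
            t=np.radians(x[0]+90*k); r.append(np.linalg.norm(b-[-90+x[1],90*np.cos(t)+x[2],125+90*np.sin(t)+x[3]],axis=1)-12.5)
        r=np.array(r); return r[abs(r).argmin(0),range(len(b))]
    best=None
    for t0 in range(-5,45,4):
        f=least_squares(lambda x:np.r_[res(x),np.array(x[1:])/2*np.sqrt(len(b))*.2],[t0,0,0,0],loss='soft_l1',f_scale=2)
        if best is None or f.cost<best.cost: best=f
    print('theta',best.x.round(2),'n',len(b),'cost/n',best.cost/len(b),'wheel~',np.radians(best.x[0]-32).round(3))
    return p
E
python3 - <<'E'
from h import *
plan([(-90,70,200)])
p=ballfit('side5.png')
for l in ['spoke_ball','pawl_tab']:
        print(l,[(unit(d['at']).round(1),round(d['confidence'],2)) for d in cams.find_in(l,p)[:3]])
p=cams.camera('wrist'); save(p,'wrist5.png')
for l in ['spoke_ball','pawl_tab']:
        print(l,[(unit(d['at']).round(1),round(d['confidence'],2)) for d in cams.find_in(l,p)[:3]])
E
```

```text
t 8.4 unit [-89.9  72.6 224.1] axes [[0.004, 1.0, 0.003], [0.0, 0.003, -1.0], [-1.0, 0.004, -0.0]] F [-0.4 -0.2  0.4] q [-7.2 -4.6 -0.4 94.  -0.  99.4] op -2.7605604351363388e-05
(-90, 70, 200) -> [24.1 -0.3  2.6] rot [ 0.003 -0.    -0.004]
hist [ 0  0  5 87  0  0  0  0  0  0  0  0  0  0  0  0  0  0  0  0  0  1 79  0
  0  0  0  0  0  0 65 51  0  0  0  0]
theta [39.   -0.54 -0.64  0.3 ] n 288 cost/n 0.4881204413288685 wheel~ 0.122
spoke_ball [(array([-35.9, -32.5, 139.9]), 0.83)]
pawl_tab [(array([ 61.9, 105.2, 212.5]), 0.62), (array([  14.3, -196.3,  149.3]), 0.52)]
spoke_ball [(array([ 51.3,  22.9, 162.1]), 0.9), (array([ 16.3,  71.1, 152.6]), 0.32)]
pawl_tab [(array([ 62.3,  84.7, 188. ]), 0.77), (array([145.9, 140.3,  62. ]), 0.35)]
```

View pics/wrist5.png

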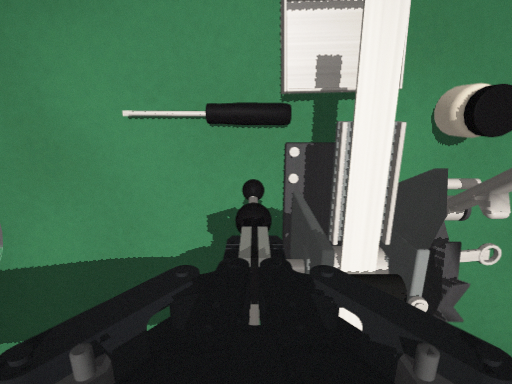

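View pics/side5.png

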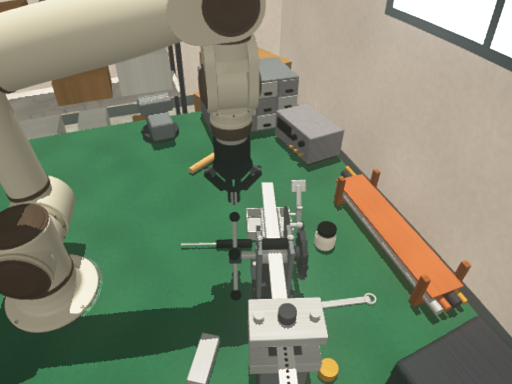

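{"name": "apply_moves", "arguments": {"rows": [[[15,0,1,0,0,0,0],[24,0,1,0,0,0,0],[30,0,0,0,0,0,0],[35,0,-2,0,0,0,0],[40,0,-4,0,0,0,0],[45,0,-6,0,0,0,0],[50,0,-8,0,0,0,0],[55,0,-10,0,0,0,0],[60,0,-12,0,0,0,0],[65,0,-13,0,0,0,0],[70,0,-14,0,0,0,0],[70,0,-14,0,0,0,0]]]}}

```text
time: 9.9
ee_pos: [0.4826, -0.0471, 0.152]
tcp_rot: [79.1, 89.9, -27.4]
wrist_force: [0.3, 0.4, -0.6]
opening: 0.0
```

Run:
```python
from h import *
plan([(-90,89,146)])
p=ballfit('side6.png')
```

```text
t 9.9 unit [-90.2  86.5 152. ] axes [[0.002, 1.0, 0.003], [-0.0, 0.003, -1.0], [-1.0, 0.002, 0.0]] F [ 0.2  0.5 -0.6] q [-5.50e+00 -4.90e+00 -8.60e+00  8.62e+01 -1.00e-01  1.01e+02] op 2.054114466684496e-05
(-90, 89, 146) -> [ 6.   0.2 -2.5] rot [ 0.003  0.    -0.002]
hist [105   2   0   0   0   0   0   0   0  26   4   0   0   0   0   0   0   0
   5  40  25  43  37   0   0   0   0  26  78   0   0   0   0   0   0   0]
theta [17.16 -0.72 -3.79 13.01] n 391 cost/n 9.144463074490423 wheel~ -0.259
```

View pics/side6.png

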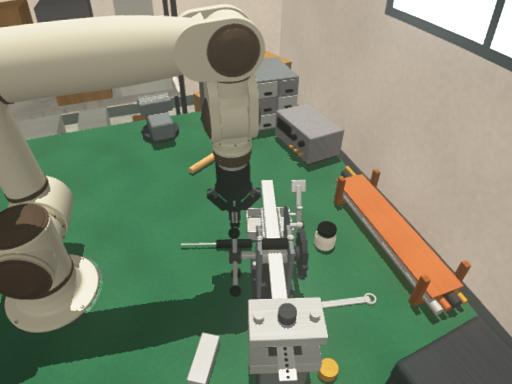

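{"name": "apply_moves", "arguments": {"rows": [[[3,0,-1,0,0,0,0],[6,0,-2,0,0,0,0],[6,0,-2,0,0,0,0]]]}}

```text
time: 10.25
ee_pos: [0.483, -0.0454, 0.1459]
tcp_rot: [65.9, 89.9, -40.7]
wrist_force: [0.0, 0.4, 0.8]
opening: 0.0003
```

```bash
sed -i 's/    b=Q\[s\]/    b=Q[s\&(Q[:,1]<YM)]/; s/def ballfit(n):/def ballfit(n,YM=40):/' h.py
python3 - <<'E'
from h import *
plan([(-90,89,146)])
p=ballfit('side7.png')
E
```

```text
t 10.25 unit [-90.3  88.4 145.9] axes [[0.002, 1.0, 0.003], [-0.001, 0.003, -1.0], [-1.0, 0.002, 0.001]] F [-0.1  0.4  0.8] q [-5.300e+00 -4.900e+00 -9.200e+00  8.550e+01 -1.000e-01  1.012e+02] op 0.00034753905976704923
(-90, 89, 146) -> [-0.1  0.3 -0.6] rot [ 0.003  0.001 -0.002]
hist [54  0  0  0  0  0  0  0 10 21  0  0  0  0  0  0  0  0  0  0  0  0  0  0
  0  0  0 58 47  0  0  0  0  0  0 50]
theta [ 5.19 -0.6  -0.7   0.26] n 240 cost/n 0.5108168856974562 wheel~ -0.468
```

{"name": "apply_moves", "arguments": {"rows": [[[-40,0,0,0,0,0,0],[-85,0,0,0,0,0,0],[-130,0,0,0,0,0,0],[-170,0,-10,0,0,0,0],[-175,40,-40,0,0,0,0],[-175,80,-65,0,0,0,0],[-175,120,-80,0,0,0,0],[-175,157,-80,0,0,0,0],[-175,157,-80,0,0,0,0],[-135,157,-80,0,0,0,0],[-100,157,-80,0,0,0,0],[-73,157,-80,0,0,0,0],[-73,157,-80,0,0,0,0]]]}}

```text
time: 11.6
ee_pos: [0.654, -0.0133, 0.215]
tcp_rot: [-62.5, 89.7, -169.1]
wrist_force: [-0.8, -1.2, 0.1]
opening: -0.0003
```

Run:
```python
from h import *
plan([(66,120,220),(66,70,232)])
p=ballfit('side8.png',140)
p=cams.camera('wrist'); save(p,'wrist8.png')
```

```text
t 11.6 unit [ 64.2 168.4 215. ] axes [[-0.005, 1.0, 0.003], [-0.003, 0.003, -1.0], [-1.0, -0.005, 0.003]] F [-0.5 -1.3  0.1] q [-1.100e+00  2.010e+01  2.600e+01  9.630e+01 -1.000e-01  1.054e+02] op -0.0002539140755822218
(66, 120, 220) -> [-4.9  1.6 48.4] rot [0.003 0.003 0.005]
(66, 70, 232) -> [-16.8   1.4  98.4] rot [0.003 0.003 0.005]
hist [52  0  0  0  0  0  0  0 10 20  0  0  0  0  0  0  0  0  4 31  0  0  0  0
  0  0  0 55 47  0  0  0  0  0  0 50]
theta [ 5.13 -0.52 -0.79  0.36] n 269 cost/n 0.4749121752339991 wheel~ -0.469
```

View pics/side8.png

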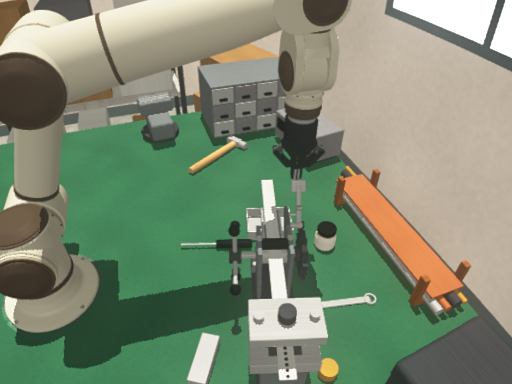

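View pics/wrist8.png

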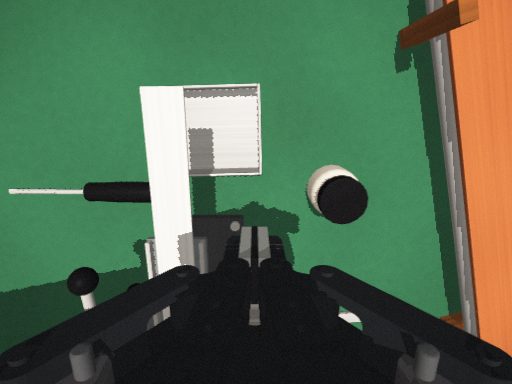

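{"name": "apply_moves", "arguments": {"rows": [[[0,1,10,0,0,0,0],[0,1,18,0,0,0,0],[0,1,24,0,0,0,0],[0,1,30,0,0,0,0],[-1,1,36,0,0,0,0],[-3,1,42,0,0,0,0],[-5,1,48,0,0,0,0],[-7,1,54,0,0,0,0],[-9,1,60,0,0,0,0],[-11,1,66,0,0,0,0],[-13,1,72,0,0,0,0],[-15,1,78,0,0,0,0],[-16,1,84,0,0,0,0],[-17,1,90,0,0,0,0],[-17,1,96,0,0,0,0],[-17,1,100,0,0,0,0],[-17,1,100,0,0,0,0]]]}}

```text
time: 13.4
ee_pos: [0.6278, -0.1099, 0.2373]
tcp_rot: [65.5, 89.9, -41.1]
wrist_force: [-0.1, 0.2, 0.2]
opening: 0.0004
```

Run:
```python
from h import *
plan([(66,70,330)])
p=ballfit('side9.png',140)
for l in ['pawl_tab']:
        print(l,[(unit(d['at']).round(1),round(d['confidence'],2)) for d in cams.find_in(l,p)[:3]])
```

```text
t 13.4 unit [ 67.   68.3 237.3] axes [[0.002, 1.0, 0.003], [-0.001, 0.003, -1.0], [-1.0, 0.002, 0.001]] F [-0.1  0.1  0.2] q [-9.9 17.7 25.5 97.7 -0.1 96.7] op 0.000428915931867941
(66, 70, 330) -> [-92.7  -0.8  -1.7] rot [ 0.003  0.001 -0.002]
hist [50  0  0  0  0  0  0  0  9 19  0  0  0  0  0  0  0  0  6 29  0  0  0  0
  0  0  0 59 43  0  0  0  0  0  0 53]
theta [ 5.13 -0.61 -0.83  0.36] n 268 cost/n 0.49152632061004675 wheel~ -0.469
pawl_tab [(array([ 68.5,   8.7, 222.6]), 0.59)]
```

View pics/side9.png

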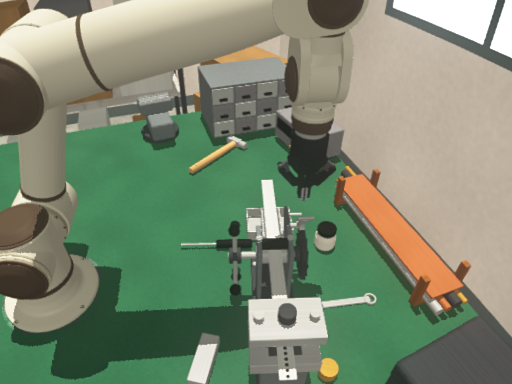

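{"name": "apply_moves", "arguments": {"rows": [[[-40,0,0,0,0,0,0],[-85,0,0,0,0,0,0],[-110,0,-20,0,0,0,0],[-110,-10,-60,0,0,0,0],[-110,-40,-105,0,0,0,0],[-110,-70,-150,0,0,0,0],[-110,-90,-190,0,0,0,0],[-110,-90,-190,0,0,0,0],[-110,-90,-190,0,0,0,0]]]}}

```text
time: 14.4
ee_pos: [0.5954, 0.1001, 0.3471]
tcp_rot: [72.8, 89.9, -33.6]
wrist_force: [0.8, 0.4, -0.6]
opening: 0.0001
```

Run:
```python
from h import *
plan([(66,70,330)])
p=ballfit('side10.png',140)
Q=(cloud(p)-O)@U*1000; Q0=(np.load('side.npz')['W']-O)@U*1000
pt=cams.camera('top'); save(pt,'top10.png')
QT=(cloud(pt)-O)@U*1000; QT0=(np.load('top.npz')['W']-O)@U*1000
for n,q in (('before',Q0),('after',Q),('topbefore',QT0),('topafter',QT)):
    m=(abs(q[...,0]-65)<17)&(q[...,2]>200)&(q[...,2]<240)&(abs(q[...,1])<70)
    t=q[m]; print(n,m.sum(),np.median(t,0).round(1))
    k=np.degrees(np.arctan2(68-t[:,1],t[:,2]-151)); print('  lean of face',np.median(k).round(1))
for pp in (p,pt):
  for l in ['pawl_tab','spanner','grease_jar','tray','parallel','slug','screwdriver','mallet']:
    r=cams.find_in(l,pp); print(l,[(np.round(d['at'],3),round(d['confidence'],2)) for d in r[:1]])
x0,y0,x1,y1=150,170,400,384
cv2.imwrite('pics/side10z.png',cv2.resize(p['pixels'][y0:y1,x0:x1,::-1],None,fx=2.8,fy=2.8,interpolation=cv2.INTER_CUBIC))
```

```text
t 14.4 unit [-24.6 260.1 347.1] axes [[0.002, 1.0, 0.006], [-0.001, 0.006, -1.0], [-1.0, 0.002, 0.001]] F [ 0.7  0.6 -0.6] q [ 9.600e+00  1.810e+01  3.880e+01  1.106e+02 -1.000e-01  1.160e+02] op 5.475751767161596e-05
(66, 70, 330) -> [ 17.4  89.4 190.6] rot [ 0.006  0.001 -0.002]
hist [51  0  0  0  0  0  0  0 13 18  0  0  0  0  0  0  0  0  5 30  0  0  0  0
  0  0  0 59 43  0  0  0  0  0  0 52]
theta [ 5.1  -0.7  -0.99  0.25] n 271 cost/n 0.43460906978281144 wheel~ -0.47
before 61 [ 63.5  -7.7 229.5]
  lean of face 44.2
after 59 [ 62.9  -9.3 227.1]
  lean of face 45.4
topbefore 123 [ 65.5   4.7 221.8]
  lean of face 41.8
topafter 126 [ 65.5   2.4 220.2]
  lean of face 43.1
pawl_tab [(array([ 0.606, -0.18 ,  0.222]), 0.61)]
spanner [(array([ 0.714, -0.263,  0.009]), 0.92)]
grease_jar [(array([ 0.73 , -0.08 ,  0.048]), 0.65)]
tray [(array([0.583, 0.074, 0.008]), 0.88)]
parallel [(array([ 0.338, -0.307,  0.033]), 0.8)]
slug [(array([ 0.575, -0.413,  0.026]), 0.82)]
screwdriver [(array([0.478, 0.002, 0.024]), 0.64)]
mallet [(array([0.576, 0.457, 0.021]), 0.66)]
pawl_tab [(array([ 0.615, -0.159,  0.21 ]), 0.66)]
spanner [(array([ 0.513, -0.23 ,  0.148]), 0.62)]
grease_jar [(array([ 0.733, -0.065,  0.062]), 0.56)]
tray []
parallel [(array([ 0.616, -0.161,  0.21 ]), 0.66)]
slug [(array([ 0.611, -0.164,  0.213]), 0.63)]
screwdriver []
mallet [(array([0.583, 0.468, 0.02 ]), 0.88)]
```

View pics/side10z.png

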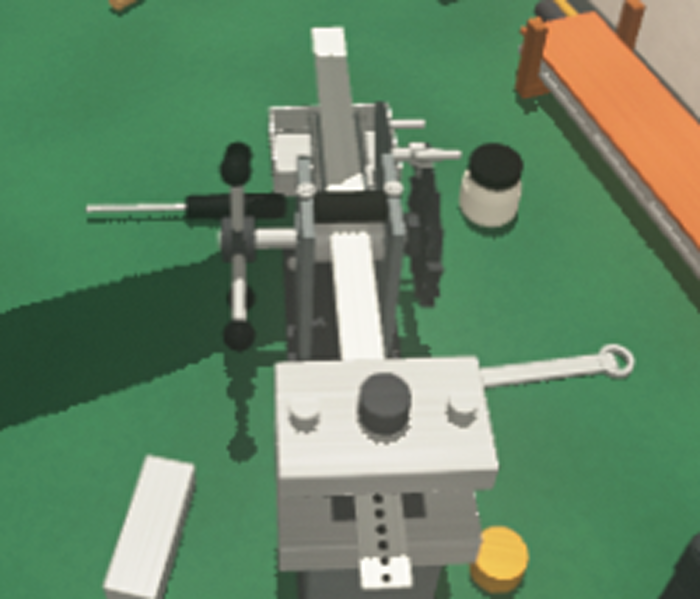

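```bash
python3 -c "
from h import *
print(get_obs()['time'],bot.job_done())"
```

```text
the job is handed in; nothing more can be done
15.3 None
```

The roll feed is backed off one notch and the pawl is down in it again. I handed the job in at 15.3 s, with no verdict reported. With the fingers shut I pushed the pawl's tab over until it fell back clear of the teeth. Then I pressed one spoke ball down until the wheel had turned back, tipped the pawl back over, and moved the arm well away.

**Wheel:** the side camera puts it at about -0.47 rad (it started at about +0.12). The allowed range is -0.56 to -0.36. The reading did not change when the pawl dropped.

**Pawl:** the side and top cameras both show it leaning about 1.2 deg lower than at the start. I work that out as roughly 0.03 rad, under the 0.1 limit. It fits the tooth being about 0.05 rad short of the pawl.

**Tools and parts:** all seven are within about 6 mm of their first positions in the side view, and I never touched any of them. Wrist readings between moves stayed near 1 N, but I did not measure the contact forces during the pushes.

**Checks that disagreed:**
- In the last top view the arm blocked part of the scene. The networks missed the tray and screwdriver there and placed the spanner, parallel and slug on the feed unit. The side picture shows all of these where they were at the start, so I set that aside.
- One wheel reading taken while pressing the ball (-0.26) was thrown off by the fingers. Repeated without the finger points after the last press, it gave -0.47.

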